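# Latch the cool box for the patio

## Robot

A 6-joint arm with a two-finger parallel gripper is mounted at the origin on the work surface. World frame = base frame: x ahead of the robot, y to its left, z up, the work surface at z = 0. Lengths are in mm, angles in rad, forces in N, time in s.
With the tool pointing down it reaches from about 350 to 975 mm from the base axis. Payload 17.4 kg.
Tool frame: the origin (TCP) lies at the very end of the fingers, on their centre line; the grasp point (between the pads) lies 19 mm behind it; z points along the fingers, y is the line along which they close (so a half turn about z gives the same grasp; the last joint's range is limited). The gripper opens to 85 mm and grips with 20 to 120 N. Pads are 22 mm wide; open, the fingers measure 114 mm over their backs; the gripper's body (76 mm by 85 mm) begins 54 mm behind the grasp point. The pads swing forward as they close: fully open they stand 13 mm farther back than shut.
Start: joints at [-1.354, 0.116, 1.442, -0, 1.584, -0.038], TCP at [170.125, -653.215, 231.303] pointing down, gripper open.
Joint ranges: [-2.83, 2.83], [-0.83, 2.19], [0.07, 2.5], [-1.14, 4.28], [0.01, 3], [-2.97, 2.97]. Speed limits (rad/s): [1.89, 1.89, 2.22, 3.14, 3.14, 3.14].

## Interface

Orientations are given as [roll, pitch, yaw] about the fixed x, y, z axes, in that order (R = Rz(yaw) Ry(pitch) Rx(roll)).
In Python, from station import * gives the robot as it stands. The module is installed in compiled form; this text tells all that it offers.
- The arm moves only by the tool jog_arm, never from a script. Its argument "steps" is a list of rows, each an object of numbers: "dx", "dy", "dz": the shift along the tool's x, y, z as a fraction of full scale; "turn": the turn about the tool's z as a fraction of full scale; "fingers": the finger opening in mm, from 0 to 85.4. A call has 1 to 20 rows; each row is the pose to reach, as a shift and turn from the pose commanded when the call began, along the tool's axes at that moment; what a row does not reach only later rows make up. Full scale, the value 1, is 0.2 m for a shift and 30 degrees for a turn. A row lasts 1/8 s, in which the tool goes at most 62.5 mm and 10.7 degrees, less where a joint would pass 70% of its speed; a pose out of reach is approached as far as the arm can. A call with a number of a shift or a turn outside -1 to 1 is refused whole. A call with a gripper value outside its range is refused whole. The fingers move at their own pace and stop on an object; "grip_force" is the grip in N (left out, the last holds). Time passes only in rows, so rows that repeat a pose let the fingers close. It gives the time, the measured TCP pose, the force, the opening and the grip force at its end, in the units of the state.
- get_state(): the state, without advancing time (a new reading comes with each control period).
- camera(name): name is "side" or "top" or "wrist"; returns a dict with "img" (400x640x3 uint8, red, green, blue), "depth" (400x640 float32, mm along the optical axis (not along the pixel's ray), 0 where there is no reading), "fx", "fy", "cx", "cy" (pixels), "rvec" (rotation vector, rad) and "tvec" (3), from world to camera coordinates, as OpenCV has them. Camera axes: x right, y down, z forward; pixel columns grow to the right and rows downward; lengths in mm; the calibration is good to about 2 mm. A picture is of the moment at which its call begins.
- finish_job(): hands the job in; it is judged then, once.
The state is a dict: "time": time; "q": joint angles; "qvel": joint speeds; "tau": joint torques, N m; "position": TCP position; "tool_rot": TCP orientation; "wrist_force": force on the tool from outside, world axes, zero at the start; "ft_torque": the same for the moment, N m; "finger_gap": finger opening in mm; "gripper_force": force on a finger pad.
Only numpy, scipy, OpenCV 4.12 (cv2) and the standard library are available. Lean on these libraries where they do the work, as an engineer would, in place of code of your own. Each camera call takes 0.05 s, during which the arm holds its last target. There are 200 camera calls.

## Task

The lid of the cool box under the wire rack is down but not fastened. Swing the wire bail of its front latch up and over so that it hooks behind the keeper on the lid, then press the lever down past centre until it lies flat against the box and the lid is pulled onto its seal. Leave the fork, the empanada mould, the baking sheet, the bowl and the tin where they are.

Things in the scene. Friction and masses are not known exactly. Their poses are not given: they have to be found in the camera images.
- coolbox: blue picnic cool box, white thick lid hinged at the back, 306 wide (y) x 232 deep (x) x 203 mm high, heavy, stays put. Origin: centre of underside, on the counter; x to its back, y to its left, z up. The latch is in the middle of its front, which faces -x. Lid front and latch plate at x = -116 mm; lid from z = 155 to 203 mm
- latch_pivot (a point): hinge axis (along the box's y) of the latch's lever, in front of the plate, at box x = -129, y = 0, z = 115 mm. Axes as the box
- lever (a joint): lever: steel plate 36 wide, 3 thick, reaching 60 mm from its hinge. 0 = shut, hanging flat on the box, outer face 8 mm in front of the hinge axis; grows as the end swings out and up: pi/2 = pointing straight out, starts at 1.9 to 2.35. Stiff, stays where left. With the bail hooked it takes up to 5 N at the end, most below 0.9; dead centre near 0.2, then it snaps shut and holds
- lever_end (a point): on the middle of the lever's outer face (the upper face while open), 44 mm from the hinge: where to press
- bail (a joint): angle of the bail to the lever. The bail is a brass-coloured wire loop hinged on the lever 16 mm from the lever's hinge. 0 = as when latched; grows as it swings out from the lid. Swings freely by its weight: at the start it lies folded out over the lever on its stop at 2.95; tipped past upright it falls in against the lid's front
- bail_bar (a point): middle of the cross bar at the far end of the bail. Loop 42 mm wide along the box's y, 5 mm wire, bar 74 mm from the bail's hinge. Once tipped in with the lever up, the bar leans on the lid's front 11 to 20 mm above its seat, legs either side of the keeper; pressing the lever draws it down behind the lip
- keeper (a point): seat of the bar in the steel hook on the lid: 8 mm out from the lid's front, box y = 0, z = 172 mm (up to 4 mm higher until latched). The hook: a tongue 26 mm wide standing 15 mm out, its end turned up as a 3 mm thick lip whose top is 4 mm above this point. x into the box, z up
- lid (a joint): angle of the lid: 0 = seal fully squeezed, grows as it opens; about 0.016 resting unlatched on its springy seal, about 0.004 latched
- sheet: aluminium baking sheet, 400 x 290 x 18 mm, lying on the counter; origin under its centre
- mould: green plastic folding empanada mould lying open: two shallow cups side by side, 250 x 100 x 24 mm, in front of the cool box; origin under its centre, long along its y
- bowl: glass mixing bowl turned upside down, 220 mm across, 100 mm high; origin at the centre of its rim on the counter
- fork: stainless fork, 195 mm long, 4 mm thick, lying in front of the cool box; origin on the counter near its middle, tines to its x
- tin: closed round red tin, 149 mm across, 92 mm high; origin under its centre
- rack: chrome wire rack standing over the cool box, fixed; axes and origin as the box. Shelf of wires at z = 335 to 343 mm over box x = -175 to 150 mm, y = -189 to 189 mm, small things on its back half; legs at x = -90 and 140, y = +-185 mm. It hangs 55 mm out over the latch, so the tool cannot stand upright there: lean it 35 to 45 degrees, pointing down and in to the box's front

How it is judged (in metres and radians):
On the way:
1. the bail's bar is behind the keeper's lip while the lever still stands open (x of bail_bar in the frame of keeper above -0.004 m and z of bail_bar in the frame of keeper between -0.006 and 0.03 m and value of joint lever above 1 rad), for 0.2 s.
At the end, for the whole second after the job is handed in: The latch is shut: the lever lies flat against the box within 0.08 rad and at rest, the bail's bar sits in the keeper (within 4 mm up and down, behind the lip), and the lid is drawn down on its seal (lid angle under 0.008 rad) (value of joint lever below 0.08 rad and velocity of joint lever between -0.05 and 0.05 rad/s and value of joint lid below 0.008 rad and x of bail_bar in the frame of keeper between -0.004 and 0.008 m and z of bail_bar in the frame of keeper between -0.004 and 0.004 m); the robot touches nothing.
It fails at once if the fork or the empanada mould in front of the box is shifted more than 30 mm (distance of any of fork, mould from where it was at the start of the episode above 0.03 m).
It fails at once if the baking sheet is shifted more than 30 mm (distance of sheet from where it was at the start of the episode above 0.03 m).
It fails at once if the glass bowl or the tin is shifted more than 30 mm (distance of any of bowl, tin from where it was at the start of the episode above 0.03 m).
It also fails if it takes over 35 s, if anything falls off the work surface, if the arm or the gripper's body presses on something with over 40 N, if the wrist force passes 120 N, or if a joint passes its speed limit or range.

## Working session

There is one attempt and no reset: what is moved stays moved. The work goes in short steps, Python scripts to look and compute and a tool call to move; the robot and the scene stay as the last step left them, time stands still between calls to the robot, and variables do not carry over. Pictures are saved under pics/ and viewed, at most 10 in all, crops included, and the job is handed in when it is done.

Besides the shell and the picture viewer there is one more tool, called after "Request:" by a JSON object that holds its "method" and its "body", one argument or row to a line. jog_arm: Moves the arm, as the interface text tells. Its arguments: {"type":"object","properties":{"steps":{"type":"array"},"grip_force":{"type":"number"}},"required":["steps"]}

```bash
mkdir -p pics; cat > h.py <<'E'
from station import *
import numpy as np, cv2
def pts(c):
    R=cv2.Rodrigues(np.array(c['rvec'],float))[0];t=np.array(c['tvec'],float).ravel()
    v,u=np.mgrid[0:400,0:640];d=c['depth'].astype(float)
    p=np.stack([(u-c['cx'])/c['fx']*d,(v-c['cy'])/c['fy']*d,d],-1)
    return (p-t)@R
E
python3 - <<'E'
from h import *
for n in ("side","top"):
    c=camera(n);cv2.imwrite(f'pics/{n}0.png',c['img'][...,::-1]);np.savez(f'pics/{n}0.npz',**c)
    R=cv2.Rodrigues(np.array(c['rvec'],float))[0];print(n,-R.T@np.array(c['tvec']).ravel(),R[2])
print(get_state())
E
```

```text
side [424.21942108 772.44227805 969.47465939] [ 0.06392475 -0.68647097 -0.72434193]
top [ 392.47654173  -18.8797613  1944.22325433] [ 0.05107591 -0.00484045 -0.99868304]
{'time': 0.1, 'q': array([-1.35377906e+00,  1.16446303e-01,  1.44219594e+00, -1.12965976e-06,
        1.58401684e+00, -3.78255798e-02]), 'qvel': array([-0.00021001, -0.00158047, -0.00294987,  0.00149012,  0.00138696,
        0.00020029]), 'tau': array([ 1.63376368e-03, -7.33667493e+01, -6.33789110e+01, -1.62433957e-05,
        5.25033945e-03,  1.14830377e-05]), 'position': array([ 170.09983364, -653.0361016 ,  230.63198555]), 'tool_rot': array([-3.14052694e+00, -3.91999310e-05,  2.54842808e-01]), 'wrist_force': array([-0.48216637,  0.2849709 , -0.00385305]), 'ft_torque': array([0.03450509, 0.03419524, 0.00618706]), 'gripper_force': 0.0, 'finger_gap': 85.6666415641253}
```

View pics/side0.png

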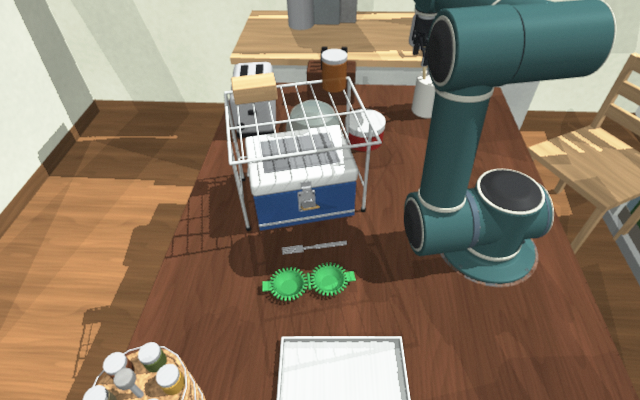

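View pics/top0.png

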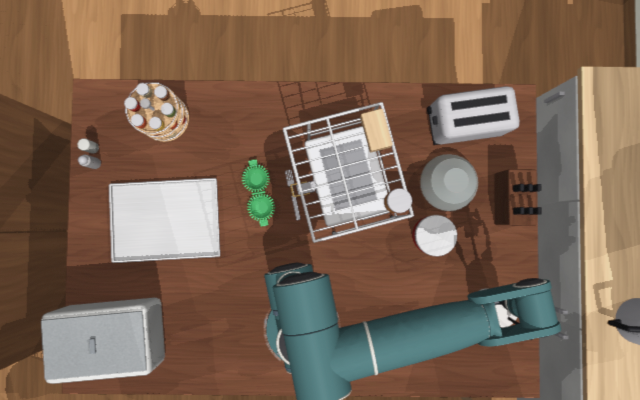

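The side view shows the latch at about (307,195), on the blue front facing +y. The fork is at (315,247) and the mould at (310,283). In the top view the box front faces image-left, with its centre near (348,175).

```bash
python3 - <<'E'
from h import *
c=dict(np.load('pics/side0.npz'));P=pts(c);hsv=cv2.cvtColor(c['img'],cv2.COLOR_RGB2HSV)
ok=(c['depth']>0)
reg=np.zeros((400,640),bool);reg[130:230,235:365]=1
blue=ok&reg&(hsv[...,0]>100)&(hsv[...,0]<125)&(hsv[...,1]>120)
b=P[blue&(P[...,2]>20)&(P[...,2]<150)]
print('blue',len(b),np.percentile(b,[1,50,99],axis=0))
# front plane: iterate line fit in xy
vx,vy,x0,y0=cv2.fitLine(b[:,:2].astype(np.float32),cv2.DIST_HUBER,0,.01,.01).ravel()
print('front dir',vx,vy,x0,y0)
d=np.array([vx,vy]); d*=np.sign(d[0]) ; n=np.array([-d[1],d[0]]) # n ~ +y (out of the front)
print('resid',np.std((b[:,:2]-[x0,y0])@n),'extent',np.percentile(b[:,:2]@d,[.5,99.5]))
w=P[ok&reg&(P[...,2]>160)&(P[...,2]<196)&(hsv[...,1]<60)]
off=(w[:,:2]-[x0,y0])@n
print('lid off hist',np.histogram(off,np.arange(-20,40,4)))
f=w[(off>-5)&(off<15)];print('lidfront ext',np.percentile(f[:,:2]@d,[.5,99.5]))
# latch
l=ok&reg;l[:170]=0
q=P[l];o=(q[:,:2]-[x0,y0])@n
m=(o>12)&(q[:,2]>60)&(q[:,2]<230)&(o<110)
uv=np.argwhere(l)[m]
for (v,u),pp,oo in zip(uv,q[m],o[m]):
    if 290<u<325: print(u,v,pp.round(),round(oo,1),c['img'][v,u])
E
```

```text
blue 2179 [[397.24272635 -88.37375991  21.88538036]
 [561.62943029 -42.73066456  94.06805233]
 [677.4162019   -9.54533624 148.91464159]]
front dir 0.96358913 0.2673873 540.13464 -47.906517
resid 1.7117839351305155 extent [358.16095799 651.18781877]
lid off hist (array([ 21,  13,   0,   0,   4, 169, 608,  61,   0,  17,  15,   0,   0,
         0]), array([-20, -16, -12,  -8,  -4,   0,   4,   8,  12,  16,  20,  24,  28,
        32,  36]))
lidfront ext [354.00641747 653.60788825]
311 186 [518. -36. 180.] 17.4 [153 156 153]
304 187 [538. -32. 179.] 16.4 [208 211 211]
305 187 [534. -28. 183.] 20.2 [211 215 215]
306 187 [532. -32. 179.] 17.4 [216 219 218]
307 187 [529. -32. 179.] 18.3 [212 216 216]
308 187 [527. -32. 179.] 18.6 [206 209 209]
309 187 [524. -32. 180.] 19.8 [198 201 202]
310 187 [521. -34. 178.] 18.2 [166 169 170]
311 187 [518. -32. 180.] 21.6 [115 122 127]
302 188 [543. -30. 177.] 16.6 [186 189 189]
303 188 [540. -27. 179.] 19.8 [184 187 187]
304 188 [537. -25. 181.] 22.4 [184 187 187]
305 188 [534. -25. 182.] 23.7 [176 179 178]
306 188 [532. -30. 177.] 19.1 [175 179 178]
307
[... 6186 characters left out ...]
 208 [534.  41. 172.] 87.8 [133 113  78]
304 208 [531.  44. 175.] 90.7 [138 123  96]
305 208 [528.  41. 172.] 89.2 [139 120  93]
306 208 [525.  41. 172.] 89.9 [147 128  97]
307 208 [523.  41. 172.] 90.1 [155 135  97]
308 208 [520.  43. 175.] 93.1 [164 140  97]
309 208 [518.  40. 171.] 90.3 [170 145 101]
310 208 [515.  40. 171.] 91.1 [167 140  92]
311 208 [512.  39. 171.] 91.3 [160 131  80]
312 208 [509.  41. 173.] 93.4 [149 127  82]
313 208 [507.  40. 172.] 93.4 [137 120  83]
303 209 [533.  45. 171.] 90.9 [141 119  76]
304 209 [530.  45. 173.] 92.5 [154 128  79]
305 209 [528.  45. 172.] 92.4 [150 124  77]
306 209 [525.  45. 172.] 93.2 [147 126  85]
307 209 [523.  42. 170.] 91.5 [138 120  86]
```

```bash
python3 - <<'E'
import cv2
i=cv2.imread('pics/side0.png')[120:240,230:370];cv2.imwrite('pics/side0c.png',cv2.resize(i,None,fx=5,fy=5,interpolation=cv2.INTER_CUBIC))
E
```

```text
(no output)
```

View pics/side0c.png

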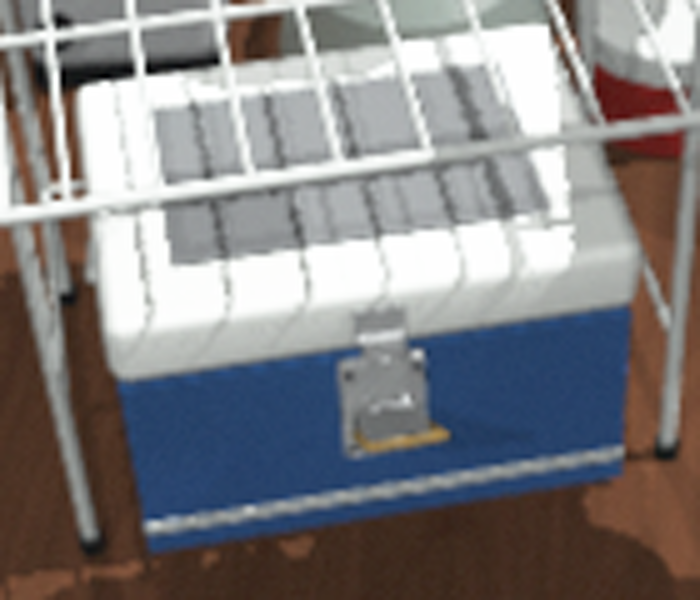

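Pixels: keeper at about (306,188), lever from (307,200) to (309,206), brass bar at (302–318,206–209). With the given dimensions these fix the box pose, with its x axis about (0.267,-0.964). The moves offer no direct tilt, so I'll check for free space and see how the arm behaves at its reach limit.

```bash
python3 - <<'E'
from h import *
c=dict(np.load('pics/top0.npz'));P=pts(c)
for y0 in range(-1300,-600,100):
    m=(c['depth']>0)&(P[...,1]>y0)&(P[...,1]<y0+100)&(P[...,0]>-100)&(P[...,0]<700)
    for x0 in (-100,100,300,500):
        k=m&(P[...,0]>x0)&(P[...,0]<x0+200)
        print(y0,x0,P[k][:,2].max().round() if k.any() else None,end=' | ')
    print()
E
```

```text
-1300 -100 105.0 | -1300 100 119.0 | -1300 300 48.0 | -1300 500 50.0 | 
-1200 -100 215.0 | -1200 100 141.0 | -1200 300 50.0 | -1200 500 49.0 | 
-1100 -100 48.0 | -1100 100 49.0 | -1100 300 48.0 | -1100 500 47.0 | 
-1000 -100 -8.0 | -1000 100 -11.0 | -1000 300 None | -1000 500 None | 
-900 -100 13.0 | -900 100 15.0 | -900 300 221.0 | -900 500 224.0 | 
-800 -100 329.0 | -800 100 557.0 | -800 300 224.0 | -800 500 224.0 | 
-700 -100 575.0 | -700 100 578.0 | -700 300 79.0 | -700 500 106.0 |
```

Request:
{"method": "jog_arm", "body": {
  "steps": [
    {"dz": -0.3,"fingers": 85},
    {"dz": -0.6},
    {"dz": -0.8,"turn": 0.03},
    {"dz": -0.8,"turn": 0.03}
  ]
}}

```text
invalid input at $.steps[0]: expected keys dx, dy, dz, turn, fingers
```

Request:
{"method": "jog_arm", "body": {
  "steps": [
    {"dx": 0,"dy": 0,"dz": -0.3,"turn": 0,"fingers": 0},
    {"dx": 0,"dy": 0.3,"dz": -0.6,"turn": 0,"fingers": 0},
    {"dx": 0,"dy": 0.6,"dz": -0.8,"turn": 0,"fingers": 0},
    {"dx": 0,"dy": 0.9,"dz": -0.8,"turn": 0,"fingers": 0},
    {"dx": 0,"dy": 1,"dz": -0.8,"turn": 0,"fingers": 0},
    {"dx": 0,"dy": 1,"dz": -0.8,"turn": 0,"fingers": 0}
  ]
}}

```text
time: 0.85
position: [221.1, -848.8, 388.5]
tool_rot: [-3.139, -0.0, 0.255]
wrist_force: [-1.2, 0.3, -0.2]
finger_gap: -0.1
gripper_force: 0.0
```

```bash
python3 - <<'E'
from h import *
s=get_state();print(s['time'],s['q'].round(3),s['position'],s['tool_rot'])
E
```

```text
0.85 [-1.345  0.645  0.515  0.     1.984 -0.029] [ 221.0534518  -848.81281622  388.47214405] [-3.13899994e+00 -1.05689867e-04  2.54828637e-01]
```

Request:
{"method": "jog_arm", "body": {
  "steps": [
    {"dx": 0,"dy": 0.3,"dz": 0,"turn": 0,"fingers": 0},
    {"dx": 0,"dy": 0.6,"dz": 0,"turn": 0,"fingers": 0},
    {"dx": 0,"dy": 1,"dz": 0,"turn": 0,"fingers": 0},
    {"dx": 0,"dy": 1,"dz": 0,"turn": 0,"fingers": 0},
    {"dx": 0,"dy": 1,"dz": 0,"turn": 0,"fingers": 0}
  ]
}}

```text
time: 1.48
position: [244.9, -940.5, 344.6]
tool_rot: [3.098, 0.0, 0.255]
wrist_force: [-0.1, 0.9, 0.8]
finger_gap: 0.1
gripper_force: 0.0
```

```bash
python3 - <<'E'
from h import *
s=get_state();print(s['time'],s['q'].round(3),s['position'],s['tool_rot'])
E
```

```text
1.475 [-1.343e+00  9.760e-01  7.300e-02  1.000e-03  2.049e+00 -2.600e-02] [ 244.93559344 -940.51250116  344.58166206] [3.09818446e+00 6.06398393e-06 2.54766128e-01]
```

Request:
{"method": "jog_arm", "body": {
  "steps": [
    {"dx": 0,"dy": 1,"dz": -1,"turn": 0,"fingers": 0},
    {"dx": 0,"dy": 1,"dz": -1,"turn": 0,"fingers": 0},
    {"dx": 0,"dy": 1,"dz": -1,"turn": 0,"fingers": 0},
    {"dx": 0,"dy": 1,"dz": -1,"turn": 0,"fingers": 0},
    {"dx": 0,"dy": 1,"dz": -1,"turn": 0,"fingers": 0},
    {"dx": 0,"dy": 1,"dz": -1,"turn": 0,"fingers": 0}
  ]
}}

```text
time: 2.22
position: [239.3, -918.9, 406.7]
tool_rot: [3.057, 0.0, 0.255]
wrist_force: [-0.4, 0.2, 0.5]
finger_gap: -0.1
gripper_force: 0.0
```

```bash
python3 - <<'E'
from h import *
s=get_state();print(s['time'],s['q'].round(3),s['position'],s['tool_rot'])
E
```

```text
2.225 [-1.344  0.911  0.073  0.003  2.073 -0.026] [ 239.32942584 -918.90458566  406.68079786] [3.05669175e+00 1.31920304e-05 2.54835519e-01]
```

Over-reaching tilts the tool outward, and the tilt carries over into the next call. I'll repeat it with short calls.

Request:
{"method": "jog_arm", "body": {
  "steps": [
    {"dx": 0,"dy": 1,"dz": -1,"turn": 0,"fingers": 0},
    {"dx": 0,"dy": 1,"dz": -1,"turn": 0,"fingers": 0}
  ]
}}

```text
time: 2.48
position: [237.0, -910.1, 442.5]
tool_rot: [3.013, 0.0, 0.255]
wrist_force: [0.0, 0.8, -0.0]
finger_gap: 0.5
gripper_force: 0.0
```

Request:
{"method": "jog_arm", "body": {
  "steps": [
    {"dx": 0,"dy": 1,"dz": -0.3,"turn": 0,"fingers": 0},
    {"dx": 0,"dy": 1,"dz": -0.3,"turn": 0,"fingers": 0}
  ]
}}

```text
time: 2.72
position: [241.8, -928.4, 433.2]
tool_rot: [2.972, 0.0, 0.255]
wrist_force: [-0.4, 0.3, 0.6]
finger_gap: -0.3
gripper_force: 0.0
```

Request:
{"method": "jog_arm", "body": {
  "steps": [
    {"dx": 0,"dy": 1,"dz": 0.3,"turn": 0,"fingers": 0},
    {"dx": 0,"dy": 1,"dz": 0.3,"turn": 0,"fingers": 0}
  ]
}}

```text
time: 2.98
position: [253.0, -971.7, 376.9]
tool_rot: [2.937, -0.0, 0.255]
wrist_force: [0.3, -0.4, -0.7]
finger_gap: -0.1
gripper_force: 0.0
```

Request:
{"method": "jog_arm", "body": {
  "steps": [
    {"dx": 0,"dy": 1,"dz": -1,"turn": 0,"fingers": 0}
  ]
}}

```text
time: 3.1
position: [251.8, -967.3, 398.3]
tool_rot: [2.912, -0.0, 0.255]
wrist_force: [-0.1, -0.5, -0.6]
finger_gap: 0.1
gripper_force: 0.0
```

Request:
{"method": "jog_arm", "body": {
  "steps": [
    {"dx": 0,"dy": 1,"dz": -1,"turn": 0,"fingers": 0},
    {"dx": 0,"dy": 1,"dz": -1,"turn": 0,"fingers": 0}
  ]
}}

```text
time: 3.35
position: [246.8, -947.4, 461.0]
tool_rot: [2.856, 0.0, 0.255]
wrist_force: [-0.2, 0.1, 0.7]
finger_gap: -0.0
gripper_force: 0.0
```

Request:
{"method": "jog_arm", "body": {
  "steps": [
    {"dx": 0,"dy": 1,"dz": -0.7,"turn": 0,"fingers": 0},
    {"dx": 0,"dy": 1,"dz": -0.7,"turn": 0,"fingers": 0}
  ]
}}

```text
time: 3.6
position: [245.2, -941.4, 490.2]
tool_rot: [2.814, 0.0, 0.255]
wrist_force: [0.2, -0.1, -0.8]
finger_gap: 0.2
gripper_force: 0.0
```

Request:
{"method": "jog_arm", "body": {
  "steps": [
    {"dx": 0,"dy": 1,"dz": -0.7,"turn": 0,"fingers": 0},
    {"dx": 0,"dy": 1,"dz": -0.7,"turn": 0,"fingers": 0}
  ]
}}

```text
time: 3.85
position: [243.0, -932.8, 521.9]
tool_rot: [2.772, 0.0, 0.255]
wrist_force: [-0.7, 0.6, 0.2]
finger_gap: 0.0
gripper_force: 0.0
```

Request:
{"method": "jog_arm", "body": {
  "steps": [
    {"dx": 0,"dy": 1,"dz": -0.3,"turn": 0,"fingers": 0},
    {"dx": 0,"dy": 1,"dz": -0.3,"turn": 0,"fingers": 0}
  ]
}}

```text
time: 4.1
position: [245.7, -943.3, 527.9]
tool_rot: [2.728, -0.0, 0.255]
wrist_force: [0.3, -0.0, -0.6]
finger_gap: -0.4
gripper_force: 0.0
```

Request:
{"method": "jog_arm", "body": {
  "steps": [
    {"dx": 0,"dy": 1,"dz": -0.3,"turn": 0,"fingers": 0},
    {"dx": 0,"dy": 1,"dz": -0.3,"turn": 0,"fingers": 0}
  ]
}}

```text
time: 4.35
position: [247.4, -950.2, 539.5]
tool_rot: [2.683, 0.0, 0.255]
wrist_force: [-0.1, -0.8, 0.2]
finger_gap: 0.1
gripper_force: 0.0
```

Request:
{"method": "jog_arm", "body": {
  "steps": [
    {"dx": 0,"dy": 1,"dz": 0,"turn": 0,"fingers": 0},
    {"dx": 0,"dy": 1,"dz": 0,"turn": 0,"fingers": 0}
  ]
}}

```text
time: 4.6
position: [253.2, -972.2, 530.4]
tool_rot: [2.639, -0.0, 0.255]
wrist_force: [-0.4, -0.5, -0.9]
finger_gap: -0.2
gripper_force: 0.0
```

Request:
{"method": "jog_arm", "body": {
  "steps": [
    {"dx": 0,"dy": 1,"dz": 0,"turn": 0,"fingers": 0},
    {"dx": 0,"dy": 1,"dz": 0,"turn": 0,"fingers": 0}
  ]
}}

```text
time: 4.85
position: [258.0, -990.6, 526.4]
tool_rot: [2.594, 0.0, 0.255]
wrist_force: [1.1, 0.5, 0.6]
finger_gap: -0.0
gripper_force: 0.0
```

Request:
{"method": "jog_arm", "body": {
  "steps": [
    {"dx": 0,"dy": 1,"dz": 0,"turn": 0,"fingers": 0},
    {"dx": 0,"dy": 1,"dz": 0,"turn": 0,"fingers": 0}
  ]
}}

```text
time: 5.1
position: [261.9, -1005.6, 527.8]
tool_rot: [2.548, 0.0, 0.255]
wrist_force: [0.4, 0.3, -0.7]
finger_gap: -0.2
gripper_force: 0.0
```

Request:
{"method": "jog_arm", "body": {
  "steps": [
    {"dx": 0,"dy": 1,"dz": 0,"turn": 0,"fingers": 0},
    {"dx": 0,"dy": 1,"dz": 0,"turn": 0,"fingers": 0}
  ]
}}

```text
time: 5.35
position: [265.0, -1017.6, 533.5]
tool_rot: [2.502, -0.0, 0.255]
wrist_force: [-0.2, 0.7, 0.8]
finger_gap: -0.1
gripper_force: 0.0
```

Request:
{"method": "jog_arm", "body": {
  "steps": [
    {"dx": 0,"dy": 1,"dz": 0,"turn": 0,"fingers": 0},
    {"dx": 0,"dy": 1,"dz": 0,"turn": 0,"fingers": 0}
  ]
}}

```text
time: 5.6
position: [267.4, -1026.7, 543.2]
tool_rot: [2.456, 0.0, 0.255]
wrist_force: [0.3, -0.3, -0.4]
finger_gap: -0.4
gripper_force: 0.0
```

```bash
python3 - <<'E'
from h import *
s=get_state();print(s['time'],s['q'].round(3),s['position'],s['tool_rot'])
E
```

```text
5.6 [-1.345  0.831  0.073  0.018  1.552 -0.023] [  267.43116671 -1026.74934567   543.18709621] [2.45571920e+00 8.51596207e-06 2.54799011e-01]
```

Tilt is now 39°, close to the lean I need. Next I'll plan the transport path and the bail arc, converted into tool-axis fractions.

```bash
cat >> h.py <<'E'
from scipy.spatial.transform import Rotation as Ro
D=np.array([.96359,.26739]);N=np.array([-.26739,.96359])
def W(off,z,s=0):  # latch plane -> world
    return np.r_[(504+s)*D+(off-190.6)*N,z]
def L(p): return np.array([p[1]*N[1]+p[0]*N[0]+190.6,p[2],p[0]*D[0]+p[1]*D[1]-504])
Y=np.array([-.774,.633]);Z=np.array([-.633,-.774])
def frac(a,b):
    R=Ro.from_euler('xyz',get_state()['tool_rot']).as_matrix()
    return ((np.array(b)-a)@R/200).round(3)
t0=2.05
PIV=np.array([18.5,115.])
def dirv(a): return np.array([np.sin(a),-np.cos(a)])
H=PIV+16*dirv(t0)
def Tb(a,ov=10,gap=0): return H+74*dirv(a)-(17+gap)*Y+ov*Z
E
python3 - <<'E'
from h import *
p=get_state()['position']
R=Ro.from_euler('xyz',get_state()['tool_rot']).as_matrix();print(R.round(3))
app=Tb(2.24,10,15);out=app-120*Z
print('app',app,W(*app),'out',out,W(*out))
ws=[(230,-850,560),(200,-650,560),(270,-480,560),(340,-300,560),(410,-120,560),(470,40,560),np.r_[W(*out)[:2],450],W(*out)]
for w in ws: print(np.round(w),frac(p,w));p=np.array(w)
E
```

```text
[[ 0.968  0.195  0.16 ]
 [ 0.252 -0.749 -0.613]
 [-0.     0.633 -0.774]]
app [109.17517635 140.28792235] [507.42154359  56.30441418 140.28792235] out [185.13517635 233.16792235] [487.11059919 129.49871058 233.16792235]
[ 230 -850  560] [ 0.042 -0.645 -0.637]
[ 200 -650  560] [ 0.107 -0.778 -0.637]
[ 270 -480  560] [ 0.553 -0.568 -0.465]
[ 340 -300  560] [ 0.566 -0.606 -0.496]
[ 410 -120  560] [ 0.566 -0.606 -0.496]
[470  40 560] [ 0.492 -0.541 -0.442]
[487. 129. 450.] [ 0.196 -0.667  0.165]
[487. 129. 233.] [ 0.    -0.687  0.839]
```

Request:
{"method": "jog_arm", "body": {
  "steps": [
    {"dx": 0.02,"dy": -0.3,"dz": -0.3,"turn": 0,"fingers": 0},
    {"dx": 0.04,"dy": -0.64,"dz": -0.64,"turn": 0,"fingers": 0},
    {"dx": 0.08,"dy": -0.95,"dz": -0.88,"turn": 0,"fingers": 0},
    {"dx": 0.08,"dy": -1,"dz": -0.92,"turn": 0,"fingers": 0}
  ]
}}

```text
time: 6.1
position: [234.6, -862.7, 557.6]
tool_rot: [2.457, 0.0, 0.255]
wrist_force: [-0.2, -0.7, 2.1]
finger_gap: -0.1
gripper_force: 0.0
```

Request:
{"method": "jog_arm", "body": {
  "steps": [
    {"dx": 0.02,"dy": -0.15,"dz": -0.12,"turn": 0,"fingers": 0},
    {"dx": 0.05,"dy": -0.35,"dz": -0.28,"turn": 0,"fingers": 0},
    {"dx": 0.07,"dy": -0.43,"dz": -0.35,"turn": 0,"fingers": 0},
    {"dx": 0.07,"dy": -0.43,"dz": -0.35,"turn": 0,"fingers": 0}
  ]
}}

```text
time: 6.6
position: [220.5, -751.9, 560.1]
tool_rot: [2.453, 0.0, 0.255]
wrist_force: [-0.7, -0.2, -0.4]
finger_gap: 0.1
gripper_force: 0.0
```

```bash
python3 - <<'E'
from h import *
s=get_state();print(s['time'],s['q'].round(3),s['position'],s['tool_rot'])
E
```

```text
6.6 [-1.319  0.004  1.133  0.002  1.316 -0.003] [ 220.51293684 -751.8506053   560.14120879] [2.45329147e+00 2.81384989e-05 2.55175226e-01]
```

Request:
{"method": "jog_arm", "body": {
  "steps": [
    {"dx": 0.1,"dy": -0.22,"dz": -0.18,"turn": 0,"fingers": 0},
    {"dx": 0.2,"dy": -0.45,"dz": -0.37,"turn": 0,"fingers": 0},
    {"dx": 0.3,"dy": -0.67,"dz": -0.55,"turn": 0,"fingers": 0},
    {"dx": 0.45,"dy": -0.9,"dz": -0.74,"turn": 0,"fingers": 0},
    {"dx": 0.6,"dy": -0.98,"dz": -0.8,"turn": 0,"fingers": 0},
    {"dx": 0.6,"dy": -0.98,"dz": -0.8,"turn": 0,"fingers": 0}
  ]
}}

```text
time: 7.35
position: [274.5, -477.1, 558.3]
tool_rot: [2.455, -0.0, 0.258]
wrist_force: [0.2, -0.8, 0.9]
finger_gap: -0.2
gripper_force: 0.0
```

```bash
python3 - <<'E'
from h import *
s=get_state();p=s['position'];print(s['time'],s['q'].round(3),p,s['tool_rot'])
out=Tb(2.24,10,15)-120*Z
for w in [(340,-300,560),(410,-120,560),(470,40,560),np.r_[W(*out)[:2],430],W(*out)]: print(np.round(w),frac(p,w));p=np.array(w)
E
```

```text
7.35 [-0.989 -0.463  1.521 -0.205  1.426  0.285] [ 274.52010148 -477.13511387  558.2982438 ] [ 2.45457018e+00 -4.04313847e-04  2.57734542e-01]
[ 340 -300  560] [ 0.542 -0.592 -0.497]
[ 410 -120  560] [ 0.568 -0.604 -0.495]
[470  40 560] [ 0.494 -0.539 -0.442]
[487. 129. 430.] [ 0.197 -0.73   0.242]
[487. 129. 233.] [-0.    -0.624  0.761]
```

Request:
{"method": "jog_arm", "body": {
  "steps": [
    {"dx": 0.14,"dy": -0.15,"dz": -0.12,"turn": 0,"fingers": 0},
    {"dx": 0.3,"dy": -0.32,"dz": -0.27,"turn": 0,"fingers": 0},
    {"dx": 0.54,"dy": -0.59,"dz": -0.5,"turn": 0,"fingers": 0},
    {"dx": 0.75,"dy": -0.8,"dz": -0.66,"turn": 0,"fingers": 0},
    {"dx": 0.95,"dy": -1,"dz": -0.83,"turn": 0,"fingers": 0},
    {"dx": 0.95,"dy": -1,"dz": -0.83,"turn": 0,"fingers": 0}
  ]
}}

```text
time: 8.1
position: [392.3, -178.2, 559.0]
tool_rot: [2.455, 0.001, 0.254]
wrist_force: [1.5, -1.0, -0.1]
finger_gap: 0.4
gripper_force: 0.0
```

```bash
python3 - <<'E'
from h import *
s=get_state();p=s['position'];print(s['time'],s['q'].round(3),p,s['tool_rot'])
out=Tb(2.24,10,15)-120*Z
for w in [(410,-120,560),(470,40,560),np.r_[W(*out)[:2],430],W(*out)]: print(np.round(w),frac(p,w));p=np.array(w)
E
```

```text
8.1 [-0.075 -0.522  1.557 -0.663  1.793  0.985] [ 392.2543873  -178.16588508  558.96393531] [2.45537536e+00 1.21196961e-03 2.53858885e-01]
[ 410 -120  560] [ 0.159 -0.197 -0.168]
[470  40 560] [ 0.491 -0.54  -0.443]
[487. 129. 430.] [ 0.196 -0.73   0.242]
[487. 129. 233.] [ 0.001 -0.624  0.761]
```

Request:
{"method": "jog_arm", "body": {
  "steps": [
    {"dx": 0.16,"dy": -0.2,"dz": -0.17,"turn": 0,"fingers": 0},
    {"dx": 0.35,"dy": -0.4,"dz": -0.34,"turn": 0,"fingers": 0},
    {"dx": 0.65,"dy": -0.74,"dz": -0.61,"turn": 0,"fingers": 0},
    {"dx": 0.73,"dy": -1,"dz": -0.61,"turn": 0,"fingers": 0},
    {"dx": 0.73,"dy": -1,"dz": -0.61,"turn": 0,"fingers": 0}
  ]
}}

```text
time: 8.72
position: [475.9, 84.7, 524.2]
tool_rot: [2.455, 0.005, 0.256]
wrist_force: [-0.5, -0.8, -0.6]
finger_gap: 0.0
gripper_force: 0.0
```

```bash
python3 - <<'E'
from h import *
s=get_state();p=s['position'];print(s['time'],s['q'].round(3),p,s['tool_rot'])
out=Tb(2.24,10,15)-120*Z
for w in [np.r_[W(*out)[:2],380],W(*out)]: print(np.round(w),frac(p,w));p=np.array(w)
E
```

```text
8.725 [ 0.497 -0.221  1.399 -0.754  2.025  1.488] [475.92300639  84.6693634  524.22597586] [2.45469143 0.00475783 0.25610577]
[487. 129. 380.] [ 0.114 -0.614  0.429]
[487. 129. 233.] [ 0.003 -0.466  0.568]
```

Request:
{"method": "jog_arm", "body": {
  "steps": [
    {"dx": 0.06,"dy": -0.3,"dz": 0.2,"turn": 0,"fingers": 0},
    {"dx": 0.11,"dy": -0.61,"dz": 0.43,"turn": 0,"fingers": 0},
    {"dx": 0.11,"dy": -0.8,"dz": 0.66,"turn": 0,"fingers": 0},
    {"dx": 0.11,"dy": -1,"dz": 0.9,"turn": 0,"fingers": 0},
    {"dx": 0.11,"dy": -1,"dz": 0.9,"turn": 0,"fingers": 0},
    {"dx": 0.11,"dy": -1,"dz": 0.9,"turn": 0,"fingers": 0}
  ]
}}

```text
time: 9.48
position: [485.7, 126.5, 260.7]
tool_rot: [2.454, 0.002, 0.254]
wrist_force: [-0.6, -0.6, 0.9]
finger_gap: -0.3
gripper_force: 0.0
```

```bash
python3 - <<'E'
from h import *
s=get_state();p=s['position'];print(s['time'],s['q'].round(3),p,L(p),s['tool_rot'])
a=camera('wrist');b=camera('side')
np.savez('pics/w1.npz',**a)
cv2.imwrite('pics/w1.png',a['img'][...,::-1])
cv2.imwrite('pics/s1.png',cv2.resize(b['img'][60:290,200:460,::-1],None,fx=2.5,fy=2.5))
E
```

```text
9.475 [ 0.558 -0.18   1.789 -0.66   1.733  1.831] [485.70341684 126.54903227 260.68315608] [182.66914537 260.68315608  -2.14309883] [2.45437370e+00 1.90891106e-03 2.54141387e-01]
```

View pics/w1.png

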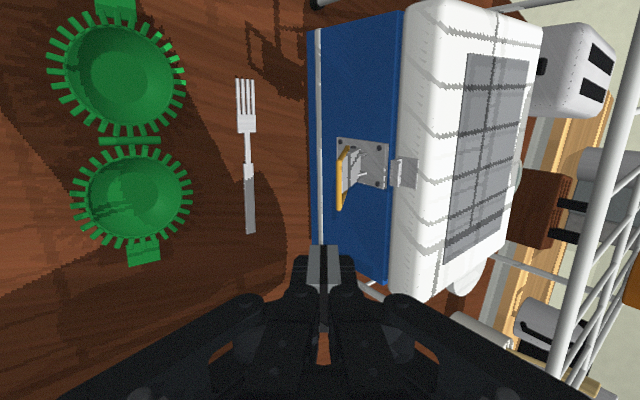

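View pics/s1.png

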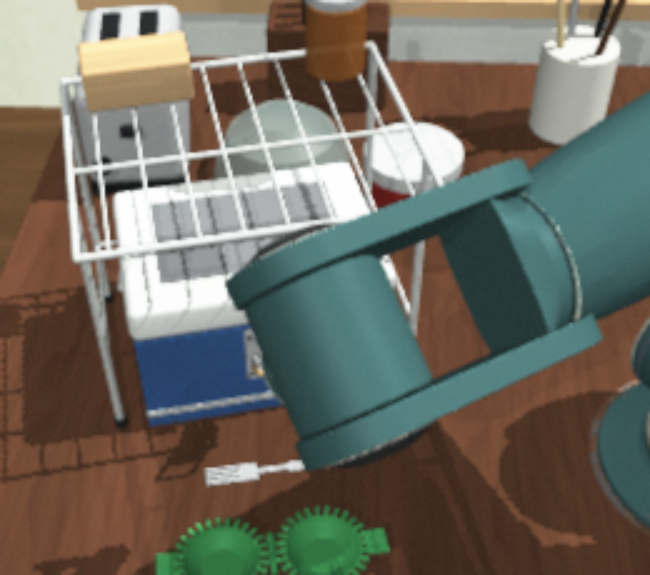

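Wrist view: brass bar near (341,180), lever at (355,168), keeper at (400,172), closed fingertips at (323,255). The wrist clears the rack. Next I'll measure the bar and keeper from close range.

```bash
python3 - <<'E'
from h import *
c=dict(np.load('pics/w1.npz'));P=pts(c);hsv=cv2.cvtColor(c['img'],cv2.COLOR_RGB2HSV)
Q=np.stack([P[...,0]*N[0]+P[...,1]*N[1]+190.6,P[...,2],P[...,0]*D[0]+P[...,1]*D[1]-504],-1)
r=np.zeros((400,640),bool);r[135:220,325:425]=1;r&=c['depth']>0
g=r&(hsv[...,0]>12)&(hsv[...,0]<30)&(hsv[...,1]>110)&(hsv[...,2]>60)
q=Q[g];print('gold',g.sum(),np.percentile(q,[2,25,50,75,98],axis=0).round(1))
f=q[q[:,0]>q[:,0].max()-25];print('bar',np.median(f,0),np.percentile(f[:,2],[2,98]))
blue=(hsv[...,0]>100)&(hsv[...,0]<125)&(hsv[...,1]>120)&(c['depth']>0)&(Q[...,1]>40)&(Q[...,1]<150)&(abs(Q[...,2])<120)&(Q[...,0]<20)&(Q[...,0]>-20)
b=Q[blue];print('blue off',np.median(b[:,0]),np.polyfit(b[:,2],b[:,0],1))
k=r.copy();k[:,:390]=0
kk=Q[k];kk=kk[(kk[:,1]>165)&(kk[:,1]<185)&(kk[:,0]>8)&(kk[:,0]<30)];print('keeper',len(kk),np.percentile(kk,[3,50,97],axis=0).round(1))
l=Q[r];l=l[(l[:,0]>30)&(l[:,0]<75)&(abs(l[:,2])<25)&~g[r]];pf=np.polyfit(l[:,0],l[:,1],1);print('lever',len(l),pf,'t',np.pi/2+np.arctan(pf[0]))
print(np.percentile(l,[3,50,97],axis=0).round(1))
lw=(hsv[...,1]<60)&(c['depth']>0)&(Q[...,1]>160)&(Q[...,1]<190)&(abs(Q[...,2])>25)&(abs(Q[...,2])<120)&(abs(Q[...,0])<25)
print('lidfront',np.median(Q[lw][:,0]))
E
```

```text
gold 393 [[ 43.4 127.8 -21.1]
 [ 86.3 165.6 -12.5]
 [ 92.  168.7   4.4]
 [ 93.  170.   18.9]
 [ 93.9 171.   23.3]]
bar [ 92.40982071 169.19773051   2.65688126] [-21.15354365  23.06466377]
blue off 1.3173185086348411 [-0.00128866  1.25397157]
keeper 644 [[ 8.100e+00  1.685e+02 -3.290e+01]
 [ 9.200e+00  1.756e+02  1.000e-01]
 [ 2.290e+01  1.844e+02  1.440e+01]]
lever 510 [  0.55472633 109.32687474] t 2.077260956012399
[[ 31.  125.5 -17.4]
 [ 49.4 137.1   1.1]
 [ 67.1 146.4  17.8]]
lidfront 6.886246128883926
```

```bash
cat >> h.py <<'E'
t0=2.07
PIV=np.array([19.8,113.5]);H=PIV+16*dirv(t0)
def F(q,T,s=1):
    R=Ro.from_euler('xyz',get_state()['tool_rot']).as_matrix()
    return ((W(*T,s)-q)@R/200).round(3)
E
python3 - <<'E'
from h import *
p=get_state()['position']
app=Tb(2.26,10,14);print('app',app,F(p,app))
q=W(*app,1)
for a in (2.26,2.4,2.55,2.7,2.85,3.0,3.1,3.2,3.28): T=Tb(a);print(a,T.round(1),F(q,T))
E
```

```text
app [108.621122   140.85491313] [ 0.018 -0.1    0.709]
2.26 [ 97.8 149.7] [0.001 0.07  0.   ]
2.4 [ 90.7 157.2] [ 0.002  0.121 -0.006]
2.55 [ 81.9 164.1] [ 0.002  0.177 -0.005]
2.7 [ 72.3 169.6] [0.003 0.231 0.004]
2.85 [ 61.9 173.5] [0.004 0.284 0.021]
3.0 [ 51.1 175.9] [0.005 0.333 0.046]
3.1 [ 43.8 176.6] [0.006 0.364 0.067]
3.2 [ 36.4 176.5] [0.006 0.393 0.091]
3.28 [ 30.5 176. ] [0.007 0.413 0.112]
```

Request:
{"method": "jog_arm", "body": {
  "steps": [
    {"dx": 0.01,"dy": -0.1,"dz": 0.2,"turn": 0,"fingers": 0},
    {"dx": 0.02,"dy": -0.1,"dz": 0.45,"turn": 0,"fingers": 0},
    {"dx": 0.02,"dy": -0.1,"dz": 0.65,"turn": 0,"fingers": 0},
    {"dx": 0.02,"dy": -0.1,"dz": 0.71,"turn": 0,"fingers": 0},
    {"dx": 0.02,"dy": -0.1,"dz": 0.71,"turn": 0,"fingers": 0}
  ]
}}

```text
time: 10.2
position: [508.6, 55.9, 139.9]
tool_rot: [2.455, -0.002, 0.254]
wrist_force: [-0.3, 0.1, 0.3]
finger_gap: 0.4
gripper_force: 0.0
```

```bash
python3 - <<'E'
from h import *
s=get_state();p=s['position'];print(s['time'],L(p),s['tool_rot'],s['wrist_force'])
for a in (2.26,2.55,2.85,3.1,3.28): print(F(p,Tb(a)))
a=camera('wrist');cv2.imwrite('pics/w2.png',cv2.resize(a['img'][100:300,220:480,::-1],None,fx=2.5,fy=2.5))
E
```

```text
10.2 [108.4386168  139.88787026   1.03050597] [ 2.45510228e+00 -1.73323473e-03  2.54052257e-01] [-0.34697639  0.12916891  0.25276082]
[ 0.001  0.072 -0.004]
[ 0.002  0.179 -0.01 ]
[0.004 0.286 0.017]
[0.006 0.366 0.063]
[0.007 0.416 0.108]
```

View pics/w2.png

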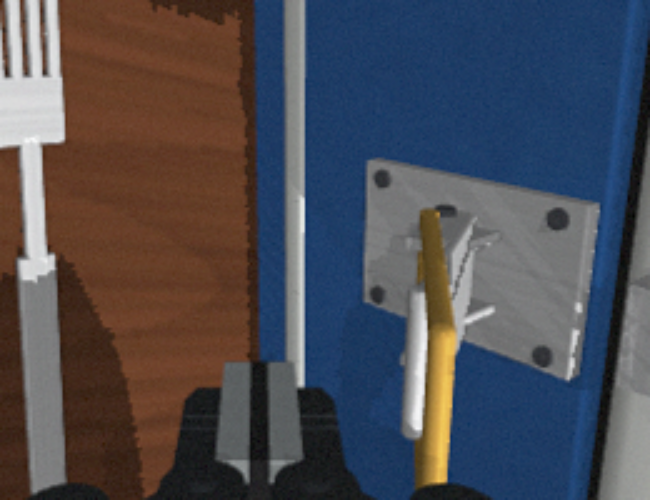

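The fingertips (258,420) sit below and outside the bar (435,400), as planned. They are thinner than I assumed, about 13 mm closed, so I'll add about 6 mm to the lift along tool y.

Request:
{"method": "jog_arm", "body": {
  "steps": [
    {"dx": 0,"dy": 0.08,"dz": 0,"turn": 0,"fingers": 0},
    {"dx": 0,"dy": 0.15,"dz": -0.01,"turn": 0,"fingers": 0},
    {"dx": 0,"dy": 0.21,"dz": -0.01,"turn": 0,"fingers": 0},
    {"dx": 0,"dy": 0.265,"dz": 0,"turn": 0,"fingers": 0},
    {"dx": 0,"dy": 0.315,"dz": 0.015,"turn": 0,"fingers": 0},
    {"dx": 0,"dy": 0.315,"dz": 0.015,"turn": 0,"fingers": 0}
  ]
}}

```text
time: 11.0
position: [520.8, 6.1, 176.0]
tool_rot: [2.455, -0.0, 0.254]
wrist_force: [0.4, -0.1, 0.7]
finger_gap: 0.2
gripper_force: 0.0
```

```bash
python3 - <<'E'
from h import *
s=get_state();p=s['position'];print(s['time'],L(p),s['tool_rot'],s['wrist_force'])
for a in (2.85,3.0,3.1,3.2,3.28): print(F(p,Tb(a)))
a=camera('wrist');cv2.imwrite('pics/w3.png',cv2.resize(a['img'][100:300,220:480,::-1],None,fx=2.5,fy=2.5))
E
```

```text
11.0 [ 57.19441938 176.02481557  -0.57061883] [ 2.45501174e+00 -2.87296147e-04  2.53853426e-01] [ 0.42512664 -0.13178312  0.71376712]
[ 0.007 -0.026 -0.006]
[0.008 0.023 0.02 ]
[0.009 0.054 0.04 ]
[0.01  0.082 0.064]
[0.01  0.103 0.085]
```

View pics/w3.png

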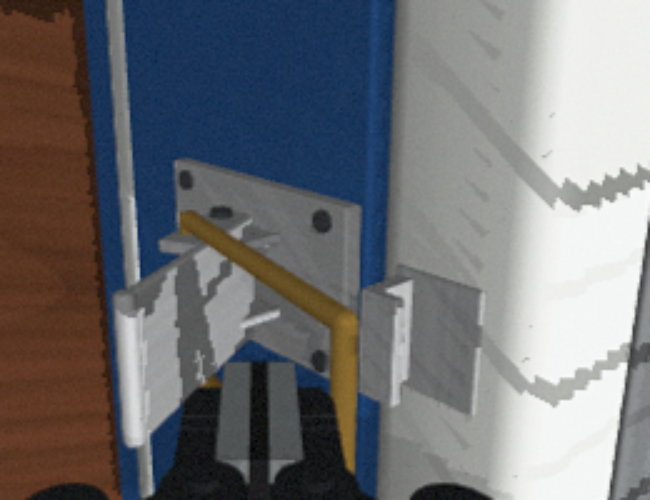

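The bail is riding up on the finger: bar at (345,390), keeper at (385,340). I'll continue the arc past upright.

Request:
{"method": "jog_arm", "body": {
  "steps": [
    {"dx": 0.005,"dy": 0.04,"dz": 0.02,"turn": 0,"fingers": 0},
    {"dx": 0.01,"dy": 0.08,"dz": 0.04,"turn": 0,"fingers": 0},
    {"dx": 0.01,"dy": 0.11,"dz": 0.065,"turn": 0,"fingers": 0},
    {"dx": 0.01,"dy": 0.135,"dz": 0.085,"turn": 0,"fingers": 0},
    {"dx": 0.01,"dy": 0.135,"dz": 0.085,"turn": 0,"fingers": 0},
    {"dx": 0.01,"dy": 0.135,"dz": 0.085,"turn": 0,"fingers": 0}
  ]
}}

```text
time: 11.8
position: [530.6, -23.4, 179.8]
tool_rot: [2.455, 0.0, 0.255]
wrist_force: [-0.8, -0.4, 1.0]
finger_gap: 0.5
gripper_force: 0.0
```

```bash
python3 - <<'E'
from h import *
s=get_state();p=s['position'];print(s['time'],L(p),s['tool_rot'],s['wrist_force'])
a=camera('wrist');cv2.imwrite('pics/w4.png',cv2.resize(a['img'][100:300,220:480,::-1],None,fx=2.5,fy=2.5))
np.savez('pics/w4.npz',**a)
E
```

```text
11.8 [ 26.21002129 179.76019253   1.02405294] [2.45509982e+00 2.04536990e-05 2.54729199e-01] [-0.82533768 -0.37726473  0.97190607]
```

View pics/w4.png

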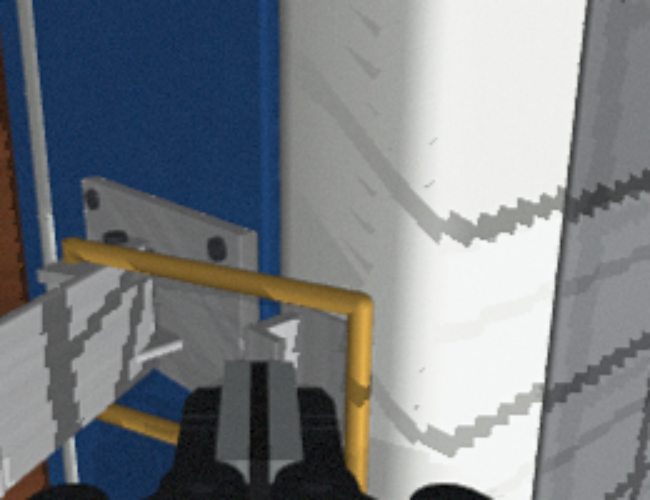

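The bail has fallen in: the bar at (360,400) leans on the lid front above the keeper, with legs either side. Next I'll back off along -y to hover over the lever, then plan the press arc.

```bash
cat >> h.py <<'E'
def Tp(t,g=0):
    n=np.array([np.cos(t),np.sin(t)]);return PIV+44*dirv(t)+(8+g+6.5*abs(Y@n))*n
E
python3 - <<'E'
from h import *
p=get_state()['position']
for t,g in ((2.07,15),(2.07,0),(1.9,0),(1.7,0),(1.5,0),(1.3,0),(1.1,0),(.9,0),(.7,0),(.5,0),(.35,0),(.2,0),(.1,0),(0,0)): print(t,g,Tp(t,g).round(1),F(p,Tp(t,g)))
E
```

```text
2.07 15 [ 44.5 160. ] [-0.002 -0.133  0.018]
2.07 0 [ 51.7 146.9] [-0.002 -0.203  0.047]
1.9 0 [ 57.1 140.5] [-0.003 -0.243  0.054]
1.7 0 [ 61.8 131.8] [-0.003 -0.289  0.073]
1.5 0 [ 64.5 122.1] [-0.003 -0.331  0.102]
1.3 0 [ 65. 112.] [-0.003 -0.365  0.139]
1.1 0 [ 63.3 101.9] [-0.003 -0.39   0.184]
0.9 0 [59.3 92.5] [-0.003 -0.404  0.233]
0.7 0 [55.2 85.8] [-0.003 -0.41   0.272]
0.5 0 [50.1 79.9] [-0.002 -0.408  0.311]
0.35 0 [45.5 76. ] [-0.002 -0.403  0.34 ]
0.2 0 [40.4 72.8] [-0.001 -0.394  0.369]
0.1 0 [36.7 71. ] [-0.001 -0.385  0.388]
0 0 [32.8 69.5] [-0.001 -0.375  0.406]
```

Request:
{"method": "jog_arm", "body": {
  "steps": [
    {"dx": 0,"dy": -0.07,"dz": 0,"turn": 0,"fingers": 0},
    {"dx": 0,"dy": -0.133,"dz": 0.018,"turn": 0,"fingers": 0},
    {"dx": 0,"dy": -0.133,"dz": 0.018,"turn": 0,"fingers": 0},
    {"dx": 0,"dy": -0.2,"dz": 0.047,"turn": 0,"fingers": 0},
    {"dx": 0,"dy": -0.24,"dz": 0.054,"turn": 0,"fingers": 0},
    {"dx": 0,"dy": -0.29,"dz": 0.073,"turn": 0,"fingers": 0},
    {"dx": 0,"dy": -0.33,"dz": 0.102,"turn": 0,"fingers": 0},
    {"dx": 0,"dy": -0.365,"dz": 0.14,"turn": 0,"fingers": 0},
    {"dx": 0,"dy": -0.365,"dz": 0.14,"turn": 0,"fingers": 0}
  ]
}}

```text
time: 12.98
position: [520.5, 14.0, 110.8]
tool_rot: [2.455, 0.002, 0.255]
wrist_force: [0.1, 0.8, 0.4]
finger_gap: -0.2
gripper_force: 0.0
```

```bash
python3 - <<'E'
from h import *
s=get_state();p=s['position'];print(s['time'],L(p),s['tool_rot'],s['wrist_force'])
for t in (1.1,.9,.7,.5,.35,.2,.1,0): print(t,F(p,Tp(t)))
a=camera('wrist');cv2.imwrite('pics/w5.png',cv2.resize(a['img'][100:300,220:480,::-1],None,fx=2.5,fy=2.5))
E
```

```text
12.975 [ 64.8776556  110.79804549   1.27037645] [2.45510039e+00 1.50336470e-03 2.54798888e-01] [0.06675348 0.75078722 0.42898461]
1.1 [-0.001 -0.022  0.04 ]
0.9 [-0.001 -0.036  0.088]
0.7 [-0.    -0.042  0.128]
0.5 [ 0.    -0.041  0.166]
0.35 [ 0.    -0.035  0.196]
0.2 [ 0.001 -0.026  0.225]
0.1 [ 0.001 -0.017  0.243]
0 [ 0.002 -0.007  0.261]
```

View pics/w5.png

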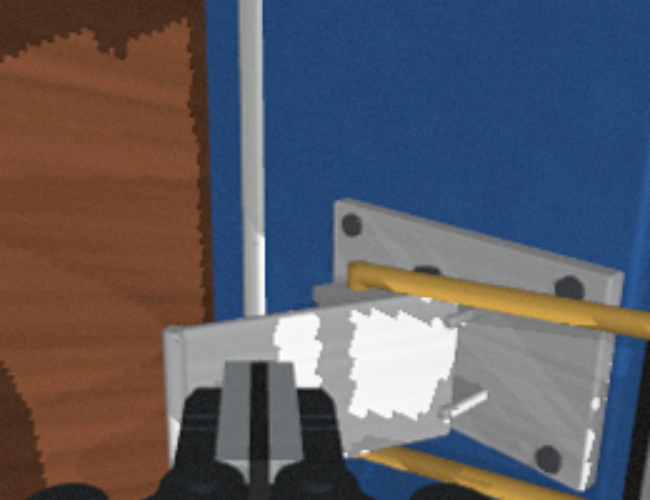

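The lever has followed the finger to about 1.3 rad, and the bail legs still run to the keeper. I'll continue to closed.

Request:
{"method": "jog_arm", "body": {
  "steps": [
    {"dx": 0,"dy": -0.022,"dz": 0.04,"turn": 0,"fingers": 0},
    {"dx": 0,"dy": -0.036,"dz": 0.09,"turn": 0,"fingers": 0},
    {"dx": 0,"dy": -0.042,"dz": 0.13,"turn": 0,"fingers": 0},
    {"dx": 0,"dy": -0.04,"dz": 0.167,"turn": 0,"fingers": 0},
    {"dx": 0,"dy": -0.035,"dz": 0.196,"turn": 0,"fingers": 0},
    {"dx": 0,"dy": -0.026,"dz": 0.225,"turn": 0,"fingers": 0},
    {"dx": 0,"dy": -0.017,"dz": 0.243,"turn": 0,"fingers": 0},
    {"dx": 0,"dy": -0.017,"dz": 0.243,"turn": 0,"fingers": 0}
  ]
}}

```text
time: 14.02
position: [527.8, -13.6, 71.9]
tool_rot: [2.455, 0.0, 0.254]
wrist_force: [1.0, 0.2, 0.0]
finger_gap: -0.1
gripper_force: 0.0
```

Request:
{"method": "jog_arm", "body": {
  "steps": [
    {"dx": 0,"dy": 0.01,"dz": 0.018,"turn": 0,"fingers": 0},
    {"dx": 0,"dy": 0.01,"dz": 0.018,"turn": 0,"fingers": 0}
  ]
}}

```text
time: 14.28
position: [529.0, -16.8, 70.8]
tool_rot: [2.456, -0.0, 0.255]
wrist_force: [-1.2, 4.2, 2.6]
finger_gap: -0.1
gripper_force: 2.2
```

```bash
cat > look.py <<'E'
from h import *
s=get_state();p=s['position'];print(s['time'],L(p),s['wrist_force'])
c=camera('wrist');P=pts(c);hsv=cv2.cvtColor(c['img'],cv2.COLOR_RGB2HSV)
Q=np.stack([P[...,0]*N[0]+P[...,1]*N[1]+190.6,P[...,2],P[...,0]*D[0]+P[...,1]*D[1]-504],-1);ok=c['depth']>0
m=ok&(Q[...,1]>52)&(Q[...,1]<112)&(abs(Q[...,2])<16)&(Q[...,0]>9)&(Q[...,0]<60)&(hsv[...,1]<60)&(hsv[...,2]>70)
l=Q[m]
for z in range(54,116,6):
    k=l[abs(l[:,1]-z)<3]
    if len(k): print(z,len(k),np.median(k[:,0]).round(1))
g=ok&(hsv[...,0]>12)&(hsv[...,0]<30)&(hsv[...,1]>110)&(hsv[...,2]>60)&(abs(Q[...,2])<30)&(Q[...,1]>100)&(Q[...,1]<220)&(Q[...,0]<60)
q=Q[g];print('gold',len(q));
if len(q):
    b=q[q[:,1]>q[:,1].max()-6];print('bar',np.median(b,0),q[:,1].max())
cv2.imwrite('pics/last.png',c['img'][...,::-1])
E
python3 look.py
```

```text
14.275 [32.979164   70.77626417  1.29244993] [-1.20655675  4.16919661  2.57081442]
54 91 28.7
60 139 28.4
66 115 28.4
72 196 28.9
78 365 34.0
84 400 37.9
90 690 28.8
96 811 28.8
102 600 28.6
108 424 28.5
114 84 28.4
gold 3924
bar [ 12.48294509 170.50319272  17.46879931] 173.0482148469342
```

The lever face is flat (28.5 mm at every height) and the bar is at keeper height. I'll retract and check once more.

Request:
{"method": "jog_arm", "body": {
  "steps": [
    {"dx": 0,"dy": -0.03,"dz": -0.03,"turn": 0,"fingers": 0},
    {"dx": 0,"dy": -0.03,"dz": -0.2,"turn": 0,"fingers": 0},
    {"dx": 0,"dy": -0.03,"dz": -0.5,"turn": 0,"fingers": 0},
    {"dx": 0,"dy": -0.03,"dz": -0.6,"turn": 0,"fingers": 0},
    {"dx": 0,"dy": -0.03,"dz": -0.6,"turn": 0,"fingers": 0},
    {"dx": 0,"dy": -0.03,"dz": -0.6,"turn": 0,"fingers": 0}
  ]
}}

```text
time: 15.08
position: [508.2, 60.6, 158.1]
tool_rot: [2.455, 0.002, 0.255]
wrist_force: [0.2, -0.1, -0.0]
finger_gap: -0.2
gripper_force: 0.0
```

```bash
python3 look.py
```

```text
15.075 [113.05974803 158.0879419    1.88885713] [ 0.17203917 -0.05962618 -0.04755888]
54 101 28.6
60 153 28.4
66 164 28.4
72 170 28.4
78 175 28.4
84 189 28.5
90 203 28.4
96 204 28.4
102 221 28.4
108 223 28.4
114 49 28.4
gold 1362
bar [ 12.02726299 172.24195349   6.40724295] 175.11121297182007
```

View pics/last.png

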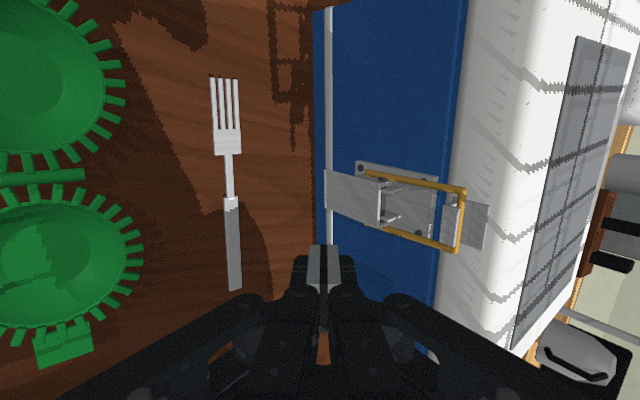

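The lever at (355,195) lies flat on the box. The bail bar at (460,220) sits behind the keeper lip at (447,215), and nothing touches the robot. I'll hand it in.

```bash
python3 -c "
from station import *
print(finish_job())"
```

```text
the job is handed in; nothing more can be done
None
```

The cool box is latched and handed in at about 15 s: the camera shows the bail bar behind the keeper and the lever flat against the box; I didn't measure the lid angle itself, the arm touched none of the other objects, and no verdict was returned.

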